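Clamp a lamp cartridge with a sunken knob

ROBOT

A 6-joint arm with a two-finger parallel gripper is mounted at the origin on the work surface. World frame = base frame: x ahead of the robot, y to its left, z up, the work surface at z = 0. Lengths are in m, angles in rad, forces in N, time in s.
With the tool pointing down it reaches from about 0.3 to 0.875 m from the base axis. Payload 6.4 kg.
Tool frame: the origin (TCP) lies midway between the tips of the shut fingers; the grasp point (between the pads) lies behind it (robot.hold_point_z is the z of the grasp point in the tool frame, in m); z points along the fingers, y is the line along which they close (so a half turn about z gives the same grasp; the last joint's range is limited). The gripper opens to 85 mm and grips with 20 to 120 N. Pads are 22 mm wide; open, the fingers measure 114 mm over their backs; the gripper's body (76 mm by 85 mm) begins 54 mm behind the grasp point. The pads swing forward as they close: fully open they stand 13 mm farther back than shut.
Start: joints at [-1.32, 0.181, 1.607, -0, 1.354, -0.206], TCP at [0.254, -0.516, 0.211] pointing down, gripper open.
Joint ranges: [-2.99, 2.99], [-0.89, 2.07], [0.3, 2.58], [-1.14, 4.28], [0, 2.63], [-3.12, 3.12]. Speed limits (rad/s): [2.57, 2.57, 3.01, 3.14, 3.14, 3.14].

INTERFACE

Orientations are given as a unit quaternion [w, x, y, z].
In Python, from rig import robot gives the robot as it stands.
- The arm moves only by the shell command python3 -m crank 'ROWS' [FORCE]. ROWS is a JSON list that holds a single list of rows (three levels of brackets), with 1 to 8 rows, each of 7 numbers: a rotation vector rx, ry, rz in rad, then dx, dy, dz in m, then the opening from 0.0 (shut) to 1.0 (fully open); each row shifts and turns the commanded pose from where the row before left it, along the tool's axes as they then stand; what a row does not reach is not made up. A row lasts 1/12 s, in which the tool goes at most 0.0417 m and 0.125 rad, less where a joint would pass 70% of its speed; a pose out of reach is approached as far as the arm can. The fingers move at their own pace and stop on an object; FORCE is the grip in N (left out, the last holds). Time passes only in rows, so rows that do not move let the fingers close. It prints the time, the measured TCP pose, the force, the opening and the grip force at its end. Input that does not fit is refused with a message, and nothing moves.
- robot.sense(): the state, without advancing time (a new reading comes with each control period).
- robot.read_camera(name): name is "side" or "top"; returns a dict with "image" (384x512x3 uint8, red, green, blue), "fov_y" (degrees; the focal length in pixels is half the picture's height over the tangent of half this angle, whatever the lens; pixels are square), "cx", "cy" (the principal point, pixels), "origin" and "rotation" of the camera in the world. Camera axes: x right, y down, z forward; pixel columns grow to the right and rows downward; lengths in m; the calibration is good to about 2 mm. A picture is of the moment at which its call begins. There is no depth.
- robot.close_job(): hands the job in; it is judged then, once.
The state is a dict: "t": time; "q": joint angles; "qvel": joint speeds; "effort": joint torques, N m; "eef_pos": TCP position; "tool_rot": TCP orientation; "ft_force": force on the tool from outside, world axes, zero at the start; "wrist_torque": the same for the moment, N m; "finger_gap": opening from 0.0 (shut) to 1.0 (fully open); "grip_force": force on a finger pad.
Only numpy, scipy, OpenCV 4.12 (cv2) and the standard library are available. Lean on these libraries where they do the work, as an engineer would, in place of code of your own. Each camera call takes 0.05 s, during which the arm holds its last target. There are 200 camera calls.

TASK

Set the orange lamp cartridge down in the bay of the lamp mount, then reach into the round well and turn the sunken knob clockwise until the clamp holds the lamp firmly and flush against the rail: aim for about 25 N of clamp force, never more than 50 N, as the lamp is glass inside. Do not push hard on the walls of the well, and leave the blue lamp, the jars and the beaker where they are.

Things in the scene. Friction and masses are not known exactly. Their poses are not given: they have to be found in the camera images.
- mount: White lamp mount screwed to the bench. Origin on the bench; x along the lamp bay, y from the cream knob block to the aluminium rail, z up. Its deck spans x -75 to 75, y -130 to 85 mm, surface 40 mm above the bench. Rail on the deck: 120 mm long, 25 mm high, inner face at y = 65 mm.
- well: Cream block 130 x 130 x 32 mm on the deck at the mount's -y side (top 72 mm above the bench) with a round well through it, 78 mm in diameter, in which the knob sits. Origin on the deck on the well's axis (mount x = 0, y = -65 mm). Do not push on its walls with more than 20 N.
- knob_grip (a point): On the axis of the sunken clamp knob, 16 mm above the deck. The knob: a black disc 40 mm across, 6 mm thick, on the deck, with an upright bar on it 36 mm long, 14 mm wide, its top 24 mm above the deck, 8 mm below the well's rim. The frame turns with the knob: x along the bar, z up; a white line marks the bar's -x half.
- knob (a joint): Turn of the knob, rad, growing clockwise seen from above; 0 = open, bar along the mount's x; limit 3.6; starts at 0 to 0.4. A cam moves the jaw 6 mm per rad. Friction of 0.28 N m either way holds it where it is left. Once the lamp is squeezed on the rail, each newton of clamp force adds a moment of 0.006 N m anticlockwise (25 N: 0.15); 0.1 rad more gives about 11 N more.
- jaw: Steel jaw with a red pad, 64 mm long, 24 mm high, across the bay from the rail; slides along the mount's +y. Its origin is the mount's origin when open. A new pad's face is at y = 14 mm from this origin, but the pad is worn by an unknown 0 to 6 mm, different every time and not measured: where the clamp bites must be felt as a rise of the torque.
- bay (a point): Centre of the bay's floor, on the deck at mount x = 0, y = 39.5 mm; axes as the mount's. The bay is 51 mm wide from a new, open pad to the rail; at its ends are two lips 10 mm high, with inner faces 50 mm either side of this point along x.
- lamp_orange: Lamp cartridge with orange rib and bands, 220 g give or take 20 percent: black body 90 (x) x 40 (y) x 40 mm high, on top in the middle a grip rib 50 (x) x 16 (y) mm, 25 mm high; 65 mm high overall. Origin at the centre of its underside. Both ends are alike. Stands upright on the bench at the start.
- lamp_blue: An identical spare lamp cartridge with blue rib and bands; not to be moved.
- bottle_a: White reagent jar, 68 mm diameter, 130 mm high, to the right of the mount. Origin at the centre of its underside.
- bottle_b: A second such jar, with a paper label.
- beaker: Glass beaker, 70 mm diameter, 85 mm high, behind the lamps. Origin at the centre of its underside.
There are look-alikes about, which are no part of the job. Leave any turquoise look-alike of the lamp_orange alone.

How it is judged:
On the way, in this order (a step that is already met when the one before it is completed fails the run):
1. the orange lamp stands in the bay on the deck, between the lips, let go and not yet squeezed (x of lamp_orange in the frame of bay between -0.008 and 0.008 m and y of lamp_orange in the frame of bay between -0.01 and 0.0095 m and z of lamp_orange in the frame of bay between -0.003 and 0.003 m and angle between lamp_orange's own z axis and vertical below 0.08 rad and contact force between the fingers and lamp_orange below 0.3 N and contact force between jaw and lamp_orange below 8 N), for 0.2 s.
2. the jaw holds the lamp flush against the rail with 16 to 36 N (x of lamp_orange in the frame of bay between -0.006 and 0.006 m and z of lamp_orange in the frame of bay between -0.003 and 0.003 m and angle between lamp_orange's own z axis and vertical below 0.06 rad and y of lamp_orange in the frame of bay between 0.0035 and 0.0085 m and angle between the x axis of lamp_orange and the x axis of mount, either way round below 0.035 rad and linear speed of lamp_orange below 0.01 m/s and contact force between jaw and lamp_orange between 16 and 36 N), for 0.2 s.
At the end, for the whole second after the job is handed in: The orange lamp stands upright on the deck in the bay, flush against the rail (within 2 mm and 0.035 rad) and within 6 mm of the bay's centre lengthwise, at rest, and the jaw holds it there by itself with 16 to 36 N (all of step 2); the robot touches nothing.
It fails at once if the jaw squeezes the lamp with more than 50 N (contact force between jaw and lamp_orange above 50 N).
It fails at once if the fingers push on the walls of the well with more than 20 N (contact force between the fingers and well above 20 N).
It fails at once if the blue lamp is moved by more than 20 mm (distance of lamp_blue from where it was at the start of the episode above 0.02 m).
It fails at once if a jar or the beaker is moved by more than 20 mm (distance of any of bottle_a, bottle_b, beaker from where it was at the start of the episode above 0.02 m).
It also fails if it takes over 70 s, if anything falls off the work surface, if the arm or the gripper's body presses on something with over 40 N, if the wrist force passes 120 N, or if a joint passes its speed limit or range.

## Working session

There is one attempt and no reset: what is moved stays moved. The work goes in short steps, Python scripts to look and compute and a shell command to move; the robot and the scene stay as the last step left them, time stands still between calls to the robot, and variables do not carry over. Pictures are saved under pics/ and viewed, at most 10 in all, crops included, and the job is handed in when it is done.

```bash
ls; mkdir -p pics
python3 - <<'E'
from rig import robot
import cv2,numpy as np
for n in("top","side"):
    c=robot.read_camera(n); cv2.imwrite(f"pics/{n}0.png",c["image"][...,::-1]); print(n,c["fov_y"],c["cx"],c["cy"],c["origin"],np.round(c["rotation"],4).tolist())
print(robot.sense(),robot.hold_point_z)
E
```

```text
pics
top 43.031123786594286 260.63761654313544 195.19746181255252 [0.42017894 0.01514271 1.40377716] [-0.0428, 0.7113, -0.6994, 0.0557]
side 49.96598982007784 261.42696659452974 198.72331625957017 [-0.03587882  1.09615463  0.7822835 ] [0.1258, -0.2247, 0.834, -0.488]
{'t': 0.1, 'q': array([-1.32029309e+00,  1.81475367e-01,  1.60789396e+00,  1.91622464e-05,
        1.35379257e+00, -2.06303021e-01]), 'qvel': array([ 0.00030483, -0.00053638, -0.00318426, -0.00053772,  0.00182273,
        0.00046654]), 'effort': array([ 5.06421929e-04, -4.45871937e+01, -3.52238488e+01, -2.09472914e-04,
        4.17655567e-03, -1.49350143e-05]), 'eef_pos': array([ 0.25351216, -0.51552039,  0.20987621]), 'tool_rot': array([-7.84636937e-04,  9.74029373e-01,  2.26420329e-01, -7.98630598e-06]), 'ft_force': array([-0.72318686, -0.33763122,  0.26500452]), 'wrist_torque': array([-0.00197313, -0.01596649, -0.01442075]), 'grip_force': 0.0, 'finger_gap': 1.0007086821973012} -0.0187
```

View pics/top0.png

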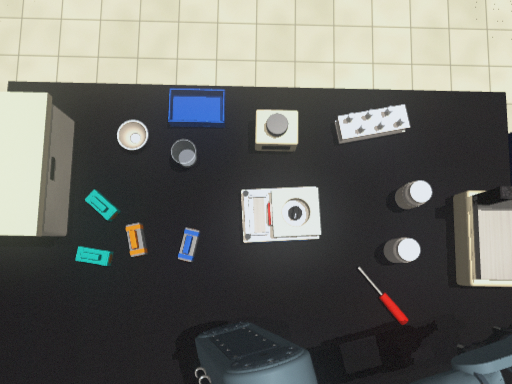

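View pics/side0.png

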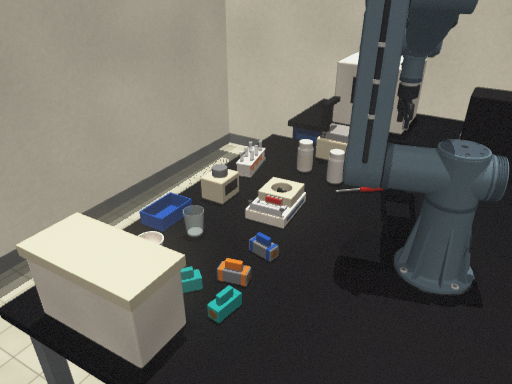

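The top view shows the orange lamp at about (136,239), the blue lamp at (189,245) and turquoise look-alikes at (101,205) and (93,256). The mount is at (281,214), with its well at (295,213) and rail at about x=247. The orange one with the orange rib is the one meant. I'll confirm it and measure in a crop.

```bash
cat > h.py <<'E'
from rig import robot
import cv2,numpy as np
from scipy.spatial.transform import Rotation as R
def cam(n):
    c=robot.read_camera(n); c["f"]=192/np.tan(np.radians(c["fov_y"])/2)
    q=c["rotation"]; c["R"]=R.from_quat([q[1],q[2],q[3],q[0]]).as_matrix(); return c
def w(c,px,z):
    px=np.atleast_2d(px); d=np.c_[(px[:,0]-c["cx"])/c["f"],(px[:,1]-c["cy"])/c["f"],np.ones(len(px))]@c["R"].T
    return c["origin"]+d*((z-c["origin"][2])/d[:,2])[:,None]
def pr(c,P):
    p=(np.atleast_2d(P)-c["origin"])@c["R"]; return p[:,:2]/p[:,2:]*c["f"]+[c["cx"],c["cy"]]
E
python3 - <<'E'
from h import *
c=cam("top"); im=c["image"]; hsv=cv2.cvtColor(im,cv2.COLOR_RGB2HSV)
a=cv2.resize(im[215:265,115:165],(400,400),interpolation=cv2.INTER_CUBIC)
b=cv2.resize(im[180:250,235:328],(797,600),interpolation=cv2.INTER_CUBIC)
b=b[:, :]; out=cv2.resize(im[180:250,235:328],(532,400),interpolation=cv2.INTER_CUBIC)
cv2.imwrite("pics/crop1.png",np.hstack([a[:, 70:330],out])[...,::-1])
m=np.zeros(im.shape[:2],np.uint8); m[215:265,115:165]=cv2.inRange(hsv,(5,120,80),(22,255,255))[215:265,115:165]
p=np.argwhere(m>0)[:,::-1].astype(np.float32); r=cv2.minAreaRect(p); print("orange",r,w(c,r[0],.05),w(c,cv2.boxPoints(r),.045).round(4).tolist())
m=np.zeros(im.shape[:2],np.uint8); m[180:250,235:328]=(im[180:250,235:328].max(2)>110)*255
ct=max(cv2.findContours(m,0,2)[0],key=cv2.contourArea); r=cv2.minAreaRect(ct); B=cv2.boxPoints(r); print("mount",r,w(c,B,.04).round(4).tolist())
E
```

```text
orange ((135.7715606689453, 240.0614471435547), (30.884248733520508, 17.4339656829834), 80.13418579101562) [[0.47919424 0.33422132 0.05      ]] [[0.5169, 0.3684, 0.045], [0.526, 0.3213, 0.045], [0.4422, 0.3026, 0.045], [0.4333, 0.3493, 0.045]]
mount ((280.81134033203125, 213.8494873046875), (53.898895263671875, 78.73687744140625), 87.39744567871094) [[0.6293, 0.0496, 0.04], [0.6437, -0.1736, 0.04], [0.4912, -0.1803, 0.04], [0.4776, 0.0395, 0.04]]
```

View pics/crop1.png

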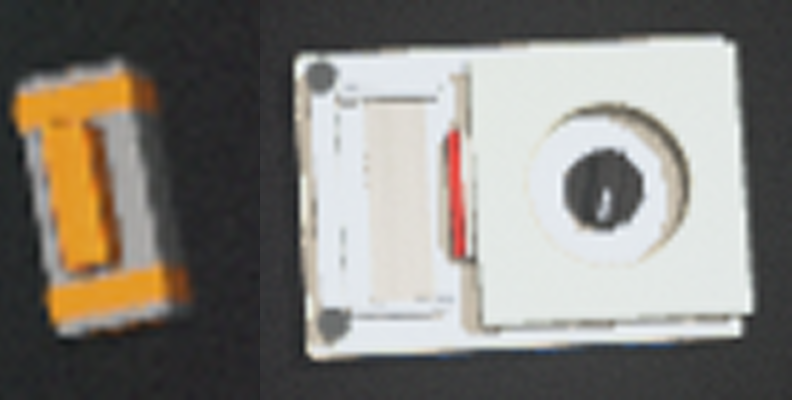

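The crop confirms the orange rib and bands on the lamp. The knob's white line points toward the image bottom, so mount x is roughly world +x. Next I'll fit silhouettes in both cameras.

```bash
cat > fit.py <<'E'
from h import *
from scipy.optimize import minimize
def box(x0,x1,y0,y1,z0,z1): return np.array([[x,y,z] for x in(x0,x1) for y in(y0,y1) for z in(z0,z1)])/1000.
LAMP=[box(-45,45,-20,20,0,40),box(-25,25,-8,8,40,65)]
MOUNT=[box(-75,75,-130,85,0,40),box(-65,65,-130,0,40,72),box(-60,60,65,85,40,65)]
def place(P,s,z0=0):
    k,t=np.cos(s[2]),np.sin(s[2]); return np.c_[P[:,0]*k-P[:,1]*t+s[0],P[:,0]*t+P[:,1]*k+s[1],P[:,2]+z0]
def sil(c,model,s,S,z0=0):
    m=np.zeros((384*S,512*S),np.uint8)
    for b in model:
        p=((pr(c,place(b,s,z0))+.5)*S-.5)
        cv2.fillConvexPoly(m,cv2.convexHull(np.round(p*16).astype(np.int32)),255,shift=4)
    return m
def fit(cs,model,s0,rad,thr,z0=0,S=4):
    obs=[]
    for c in cs:
        p=pr(c,[s0[0],s0[1],.03+z0])[0]; g=c["image"].max(2).astype(np.float32)
        x0,y0,x1,y1=[int(v) for v in(p[0]-rad,p[1]-rad,p[0]+rad,p[1]+rad)]
        G=cv2.resize(g,None,fx=S,fy=S,interpolation=cv2.INTER_CUBIC)>thr
        obs.append((c,G,slice(y0*S,y1*S),slice(x0*S,x1*S)))
    def cost(s): return sum(((sil(c,model,s,S,z0)>0)[a,b]!=G[a,b]).sum()/S**2 for c,G,a,b in obs)
    best=None
    for d in(0,.05,-.05):
        r=minimize(cost,s0,method="Nelder-Mead",options=dict(initial_simplex=np.array(s0)+np.array([[0,0,d],[.008,0,d],[0,.008,d],[0,0,d+.1]]),xatol=1e-4,fatol=.05))
        if best is None or r.fun<best.fun: best=r
    return best.x.round(4),best.fun
E
python3 - <<'E'
from fit import *
t=cam("top");s=cam("side")
for nm,cs in(("top",[t]),("side",[s]),("both",[t,s])):
    print(nm,"lamp",fit(cs,LAMP,[.479,.334,.19],25,65),"mount",fit(cs,MOUNT,[.562,-.045,.04],48,75))
L,_=fit([t,s],LAMP,[.479,.334,.19],25,65);M,_=fit([t,s],MOUNT,[.562,-.045,.04],48,75)
o=[]
for c,u,v in((t,280,215),(t,136,240),(s,277,202),(s,235,272)):
    im=cv2.resize(c["image"],None,fx=6,fy=6,interpolation=cv2.INTER_CUBIC)
    for m,ss in((LAMP,L),(MOUNT,M)):
        for b in m: 
            P=((pr(c,place(b,ss))+.5)*6-.5)
            for i in range(8):
                for j in(1,2,4):
                    if not i&j: cv2.line(im,tuple(P[i].round().astype(int).tolist()),tuple(P[i|j].round().astype(int).tolist()),(0,255,0) if b[i,2]>.03 else (255,0,255),1)
    p=(u*6,v*6); o.append(im[p[1]-255:p[1]+255,p[0]-260:p[0]+260])
cv2.imwrite("pics/fit1.png",cv2.resize(np.vstack([np.hstack(o[:2]),np.hstack(o[2:])]),(612,600),interpolation=cv2.INTER_AREA)[...,::-1])
# knob disc
E
```

```text
top lamp (array([0.4826, 0.341 , 0.2324]), np.float64(49.875)) mount (array([ 0.5599, -0.0404,  0.0662]), np.float64(122.625))
side lamp (array([0.4842, 0.3349, 0.2427]), np.float64(289.625)) mount (array([ 0.5614, -0.0478,  0.0705]), np.float64(1545.75))
both lamp (array([0.4824, 0.3398, 0.2275]), np.float64(402.9375)) mount (array([ 0.5601, -0.0418,  0.0668]), np.float64(1761.0))
```

View pics/fit1.png

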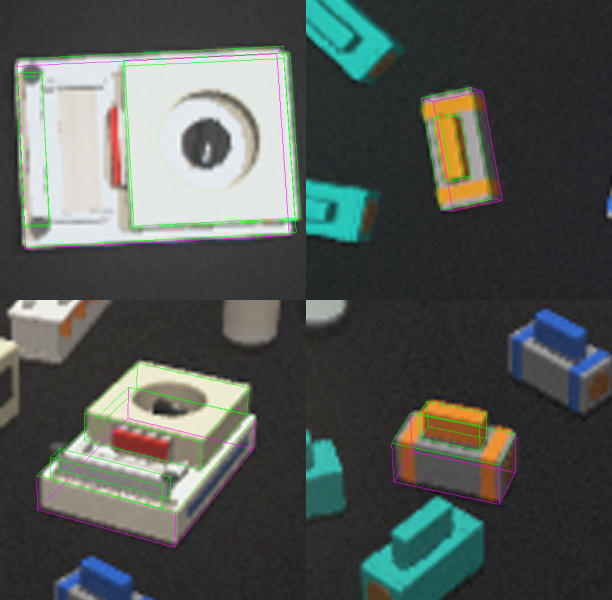

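The fit overlays agree to a few mm. I'll trust the top view: lamp at (0.4826, 0.341, yaw 0.232), mount at (0.560, -0.041, yaw 0.066). Moving over the lamp now.

```bash
cat > go.py <<'E'
import sys
from h import *
def delta(x,y,z,a):
    s=robot.sense(); q=s["tool_rot"]; r=R.from_quat([q[1],q[2],q[3],q[0]]); m=r.as_matrix()
    T=np.array([[np.cos(a),np.sin(a),0],[np.sin(a),-np.cos(a),0],[0,0,-1.]])
    print("d_tool",(m.T@(np.array([x,y,z])-s["eef_pos"])).round(4),"rotvec",R.from_matrix(m.T@T).as_rotvec().round(4),"toolx ang",np.arctan2(m[1,0],m[0,0]).round(4),"q",s["q"].round(3),"t",round(s["t"],2),"F",s["ft_force"].round(2),"T",s["wrist_torque"].round(3))
if __name__=="__main__": delta(*map(float,sys.argv[1:]))
E
python3 go.py .4826 .341 .25 .232
```

```text
d_tool [ 0.5835 -0.668  -0.0391] rotvec [-8.000e-04 -1.000e-04  2.248e-01] toolx ang 0.4568 q [-1.32   0.181  1.607 -0.     1.354 -0.206] t 0.25 F [-0.3   0.81  0.9 ] T [-0.021  0.077 -0.008]
```

```bash
python3 -m crank '[[[0, 0, 0, 0.024, -0.028, -0.006, 1], [0, 0, 0, 0.024, -0.028, -0.006, 1], [0, 0, 0, 0.024, -0.028, -0.006, 1], [0, 0, 0, 0.024, -0.028, -0.006, 1], [0, 0, 0, 0.024, -0.028, -0.006, 1], [0, 0, 0, 0.024, -0.028, -0.006, 1], [0, 0, 0, 0.024, -0.028, -0.004, 1], [0, 0, 0, 0.024, -0.028, 0, 1]]]' 40
python3 -m crank '[[[0, 0, 0, 0.024, -0.028, 0, 1], [0, 0, 0, 0.024, -0.028, 0, 1], [0, 0, 0, 0.024, -0.028, 0, 1], [0, 0, 0, 0.024, -0.028, 0, 1], [0, 0, 0, 0.024, -0.028, 0, 1], [0, 0, 0, 0.024, -0.028, 0, 1], [0, 0, 0, 0.024, -0.028, 0, 1], [0, 0, 0, 0.024, -0.028, 0, 1]]]'
python3 -m crank '[[[0, 0, 0, 0.024, -0.028, 0, 1], [0, 0, 0, 0.024, -0.028, 0, 1], [0, 0, 0, 0.024, -0.028, 0, 1], [0, 0, 0, 0.024, -0.028, 0, 1], [0, 0, 0, 0.024, -0.028, 0, 1], [0, 0, 0, 0.024, -0.028, 0, 1], [0, 0, 0.1, 0, 0, 0, 1], [0, 0, 0.1, 0, 0, 0, 1]]]'
python3 go.py .4826 .341 .12 .232
```

```text
t: 0.92
eef_pos: [0.3275, -0.2291, 0.2517]
tool_rot: [0.001, 0.974, 0.226, 0.0]
ft_force: [0.8, 0.3, -0.1]
finger_gap: 1.0
grip_force: 0.0
t: 1.58
eef_pos: [0.4007, 0.0573, 0.2509]
tool_rot: [0.0, 0.974, 0.226, 0.0]
ft_force: [0.7, -0.7, -0.2]
finger_gap: 0.998
grip_force: 0.0
t: 2.25
eef_pos: [0.4554, 0.2717, 0.2499]
tool_rot: [0.0, 0.992, 0.128, -0.001]
ft_force: [-0.2, -0.8, 0.2]
finger_gap: 1.001
grip_force: 0.0
d_tool [ 0.044  -0.0602  0.1299] rotvec [-0.      0.0014  0.0238] toolx ang 0.2558 q [0.314 0.049 1.672 0.    1.422 1.629] t 2.25 F [-0.16 -0.78  0.19] T [-0.006  0.02  -0.039]
```

```bash
python3 -m crank '[[[0, 0, 0.024, 0.022, -0.030, 0.02, 0.6], [0, 0, 0, 0.022, -0.03, 0.02, 0.6], [0, 0, 0, 0, 0, 0.03, 0.6], [0, 0, 0, 0, 0, 0.03, 0.6], [0, 0, 0, 0, 0, 0.03, 0.6], [0, 0, 0, 0, 0, 0, 0.6], [0, 0, 0, 0, 0, 0, 0.6]]]'
python3 go.py .4826 .341 .042 .232
python3 - <<'E'
from h import *
o=[]
for n,u,v in(("top",136,240),("side",235,265)):
    c=cam(n); o.append(cv2.resize(c["image"][v-35:v+35,u-45:u+45],(390,303),interpolation=cv2.INTER_CUBIC))
cv2.imwrite("pics/pre.png",np.hstack(o)[...,::-1])
E
```

```text
t: 2.83
eef_pos: [0.4822, 0.337, 0.1197]
tool_rot: [0.001, 0.993, 0.116, -0.002]
ft_force: [0.5, 0.9, 1.2]
finger_gap: 0.597
grip_force: 0.0
d_tool [ 0.0017 -0.0038  0.0777] rotvec [0.0008 0.0044 0.0008] toolx ang 0.2328 q [ 0.408  0.308  1.647 -0.     1.192  1.746] t 2.83 F [0.52 0.9  1.16] T [ 0.016 -0.006 -0.018]
```

View pics/pre.png

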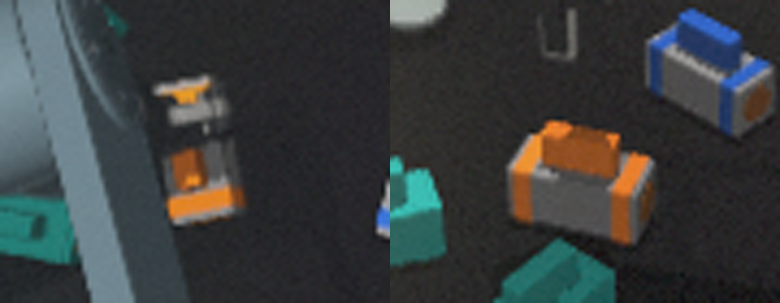

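The gripper stands over the orange lamp in both crops: top (190,150) in the crop, and side with the fingertips above the rib. Descending.

```bash
python3 -m crank '[[[0, 0, 0, 0.0017, -0.0038, 0.02, 0.6], [0, 0, 0, 0, 0, 0.02, 0.6], [0, 0, 0, 0, 0, 0.02, 0.6], [0, 0, 0, 0, 0, 0.0177, 0.6], [0, 0, 0, 0, 0, 0, 0.6]]]'
python3 go.py .4826 .341 .042 .232
python3 -m crank '[[[0, 0, 0, 0, 0, 0, 0], [0, 0, 0, 0, 0, 0, 0], [0, 0, 0, 0, 0, 0, 0], [0, 0, 0, 0, 0, 0, 0], [0, 0, 0, 0, 0, 0, 0], [0, 0, 0, 0, 0, 0, 0]]]' 40
python3 go.py .4826 .341 .042 .232
```

```text
t: 3.35
eef_pos: [0.4837, 0.3412, 0.0427]
tool_rot: [0.0, 0.993, 0.116, -0.001]
ft_force: [-0.7, -1.1, 0.1]
finger_gap: 0.599
grip_force: 0.0
d_tool [-0.0011 -0.0001  0.0007] rotvec [0.0003 0.0018 0.0004] toolx ang 0.2324 q [0.414 0.419 1.676 0.    1.048 1.752] t 3.35 F [-0.66 -1.1   0.13] T [ 0.012  0.05  -0.018]
t: 3.85
eef_pos: [0.4849, 0.342, 0.0445]
tool_rot: [-0.0, 0.993, 0.116, 0.001]
ft_force: [-1.5, -0.5, 3.6]
finger_gap: 0.002
grip_force: 2.0
d_tool [-0.0025  0.0004  0.0025] rotvec [-0.0003 -0.0015  0.0009] toolx ang 0.2329 q [0.414 0.417 1.675 0.    1.049 1.752] t 3.85 F [-1.5  -0.54  3.61] T [-0.09   0.242  0.017]
```

Run:
```python
from h import *
o=[]
s=robot.sense()["eef_pos"]
for n,u,v in(("top",136,240),("side",235,255)):
    c=cam(n); print(pr(c,s)); o.append(cv2.resize(c["image"][v-35:v+35,u-45:u+45],(390,303),interpolation=cv2.INTER_CUBIC))
cv2.imwrite("pics/pre2.png",np.hstack(o)[...,::-1])
```

```text
[[133.5283218  238.04724696]]
[[231.7504207  267.13246429]]
```

View pics/pre2.png

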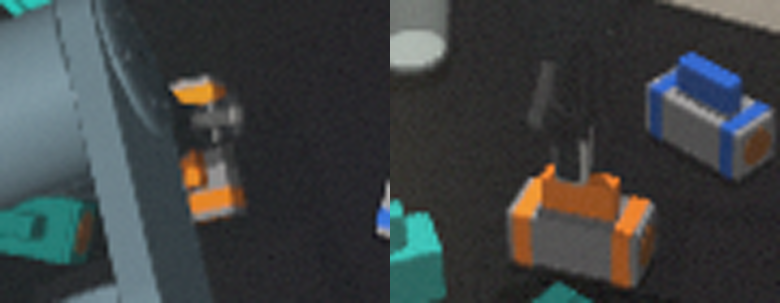

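```bash
python3 -m crank '[[[0, 0, 0, 0, 0, 0, 0], [0, 0, 0, 0, 0, 0, 0]]]'
python3 - <<'E'
from h import *
o=[]
for n,u,v in(("side",235,265),("top",138,240)):
    c=cam(n); b=cv2.imread(f"pics/{n}0.png")[...,::-1]
    o.append(np.hstack([cv2.resize(np.clip(i[v-20:v+20,u-26:u+26].astype(float)*1.6,0,255).astype(np.uint8),(390,300),interpolation=cv2.INTER_CUBIC) for i in(b,c["image"])]))
cv2.imwrite("pics/cmp.png",np.vstack(o)[...,::-1])
E
```

```text
t: 4.12
eef_pos: [0.4849, 0.342, 0.0445]
tool_rot: [-0.0, 0.993, 0.116, 0.001]
ft_force: [-0.8, -0.2, 5.7]
finger_gap: -0.003
grip_force: 3.0
```

View pics/cmp.png

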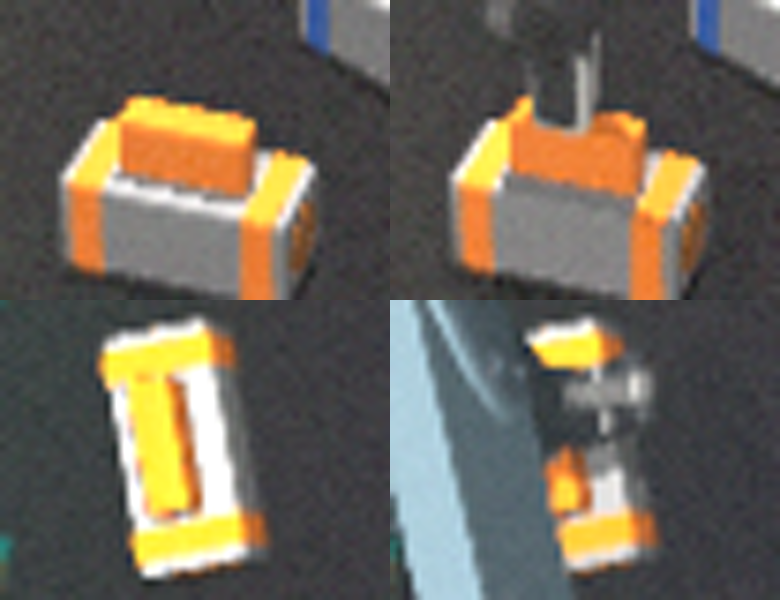

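The lamp has not moved. The shut fingertips at side crop (560,130) rest on top of the rib, so they really stand near z=0.065 while the TCP reads 0.0445. The true tip is therefore about 20 mm above the reported TCP, and I'll use that offset. I'll open, go 20 mm lower and grasp.

```bash
python3 -m crank '[[[0, 0, 0, 0, 0, -0.01, 0.6], [0, 0, 0, 0, 0, 0, 0.6], [0, 0, 0, 0, 0, 0, 0.6], [0, 0, 0, 0, 0, 0, 0.6], [0, 0, 0, -0.001, 0, 0.015, 0.6], [0, 0, 0, 0, 0, 0.014, 0.6], [0, 0, 0, 0, 0, 0, 0.6]]]'
python3 go.py .4826 .341 .023 .232
python3 -m crank '[[[0, 0, 0, 0, 0, 0, 0], [0, 0, 0, 0, 0, 0, 0], [0, 0, 0, 0, 0, 0, 0], [0, 0, 0, 0, 0, 0, 0], [0, 0, 0, 0, 0, 0, 0], [0, 0, 0, 0, 0, 0, 0]]]' 40
python3 go.py .4826 .341 .023 .232
```

```text
t: 4.8
eef_pos: [0.481, 0.3404, 0.0215]
tool_rot: [0.001, 0.993, 0.116, -0.003]
ft_force: [-0.6, 0.4, 0.6]
finger_gap: 0.601
grip_force: 0.0
d_tool [ 0.0017 -0.0002 -0.0015] rotvec [0.001  0.0053 0.0007] toolx ang 0.2327 q [ 0.415  0.449  1.686 -0.     1.012  1.753] t 4.8 F [-0.56  0.37  0.58] T [-0.012  0.025  0.006]
t: 5.3
eef_pos: [0.4838, 0.3416, 0.0251]
tool_rot: [-0.0, 0.993, 0.116, 0.0]
ft_force: [0.6, -1.2, 0.6]
finger_gap: 0.177
grip_force: 45.0
d_tool [-0.0013  0.0003  0.0021] rotvec [-0.0002 -0.001   0.0008] toolx ang 0.2328 q [ 0.415  0.444  1.683 -0.     1.013  1.753] t 5.3 F [ 0.63 -1.22  0.57] T [-0.006 -0.    -0.017]
```

```bash
python3 -m crank '[[[0, 0, 0, 0, 0, -0.02, 0], [0, 0, 0, 0, 0, -0.03, 0], [0, 0, 0, 0, 0, -0.03, 0], [0, 0, 0, 0, 0, -0.03, 0], [0, 0, 0, 0, 0, -0.03, 0], [0, 0, 0.084, 0, 0, -0.02, 0], [0, 0, 0.083, 0, 0, 0, 0], [0, 0, 0, 0, 0, 0, 0]]]'
python3 go.py .5586 -.001 .18 .066
```

```text
t: 5.97
eef_pos: [0.4842, 0.342, 0.1865]
tool_rot: [-0.001, 1.0, 0.031, 0.002]
ft_force: [-0.0, 0.6, -2.2]
finger_gap: 0.173
grip_force: 44.6
d_tool [0.0526 0.347  0.0062] rotvec [-0.0013 -0.0033 -0.003 ] toolx ang 0.063 q [0.415 0.239 1.588 0.    1.311 1.923] t 5.97 F [-0.02  0.56 -2.24] T [ 0.033  0.052 -0.038]
```

```bash
python3 -m crank '[[[0, 0, 0, 0.005, 0.034, 0, 0], [0, 0, 0, 0.006, 0.038, 0, 0], [0, 0, 0, 0.006, 0.038, 0, 0], [0, 0, 0, 0.006, 0.038, 0, 0], [0, 0, 0, 0.006, 0.038, 0, 0], [0, 0, 0, 0.006, 0.038, 0, 0], [0, 0, 0, 0.006, 0.038, 0, 0], [0, 0, 0, 0.006, 0.038, 0, 0]]]'
python3 -m crank '[[[0, 0, -0.003, 0.006, 0.030, 0, 0], [0, 0, 0, 0, 0.017, 0, 0], [0, 0, 0, 0, 0, 0.01, 0], [0, 0, 0, 0, 0, 0, 0], [0, 0, 0, 0, 0, 0, 0]]]'
python3 go.py .5586 -.001 .18 .066
python3 - <<'E'
from fit import *
# silhouette of lamp + predicted mount in side and top
s=robot.sense()["eef_pos"]; o=[]
for n,u,v in(("top",275,210),("side",275,185)):
    c=cam(n); im=cv2.resize(c["image"],None,fx=4,fy=4,interpolation=cv2.INTER_CUBIC)
    for m,ss,z0 in((LAMP,[s[0]-.0013,s[1],.066],s[2]-.0251),(MOUNT,[.5599,-.0404,.0662],0)):
        for b in m:
            P=((pr(c,place(b,ss,z0))+.5)*4-.5)
            for i in range(8):
                for j in(1,2,4):
                    if not i&j: cv2.line(im,tuple(P[i].round().astype(int).tolist()),tuple(P[i|j].round().astype(int).tolist()),(0,255,0),1)
    o.append(im[v*4-250:v*4+250,u*4-195:u*4+195])
cv2.imwrite("pics/over.png",np.hstack(o)[...,::-1])
E
```

```text
t: 6.63
eef_pos: [0.549, 0.0436, 0.1832]
tool_rot: [-0.0, 0.999, 0.034, -0.001]
ft_force: [0.6, 0.8, -1.8]
finger_gap: 0.177
grip_force: 44.5
t: 7.05
eef_pos: [0.5575, -0.0004, 0.1726]
tool_rot: [-0.001, 0.999, 0.035, -0.002]
ft_force: [0.1, 0.6, -2.7]
finger_gap: 0.176
grip_force: 44.6
d_tool [ 0.001   0.0007 -0.0074] rotvec [-0.0017  0.0039  0.004 ] toolx ang 0.07 q [-2.140e-01  1.820e-01  1.686e+00  1.000e-03  1.278e+00  1.287e+00] t 7.05 F [ 0.08  0.58 -2.69] T [ 0.014 -0.037  0.   ]
```

View pics/over.png

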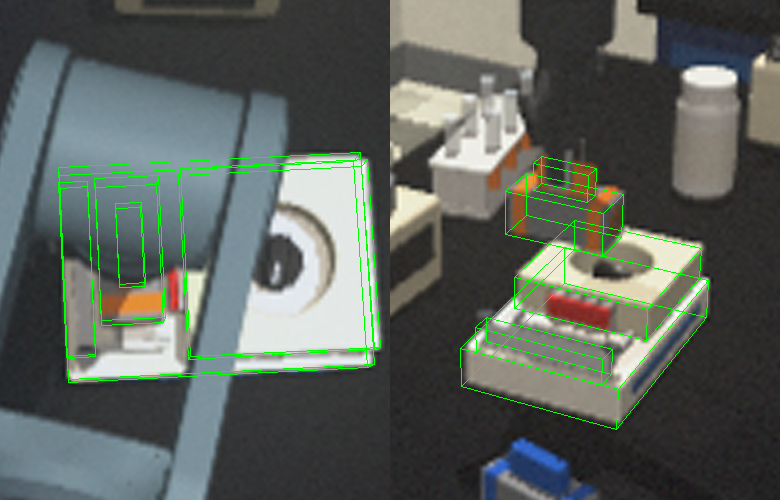

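Run:
```python
from fit import *
c=cam("top"); c["image"]=cv2.imread("pics/top0.png")[...,::-1]; im=c["image"]; g=im.max(2)
M=np.array([.5599,-.0404,.0662])
def inv(W): k,t=np.cos(M[2]),np.sin(M[2]); d=W[:,:2]-M[:2]; return (np.c_[d[:,0]*k+d[:,1]*t,-d[:,0]*t+d[:,1]*k]*1000).round(1)
sub=g[198:228,280:310]; ct=np.argwhere(sub<100); ct=ct[np.hypot(*(ct-[15,15]).T)<9]; p=ct.mean(0)[::-1]+[280,198]; print("knob px",p,inv(w(c,p,.05)),len(ct))
red=np.argwhere((im[...,0]>130)&(im[...,1]<110)&(im[...,2]<110)); red=red[(red[:,0]>195)&(red[:,0]<235)&(red[:,1]>250)&(red[:,1]<285)]
print("red",red.min(0),red.max(0),inv(w(c,[red.mean(0)[::-1]],.055)))
hull=lambda y0,y1:None
# edges of block along mount axes via intensity profiles at z=.072 plane
big=lambda P:cv2.remap(g.astype(np.float32),P[:,:1].astype(np.float32),P[:,1:].astype(np.float32),cv2.INTER_CUBIC).ravel()
def prof(x,y,z):
    P=place(np.c_[np.atleast_1d(x)+0*y,y+0*np.atleast_1d(x),0*(x+y)+z]/1000.,M); return big(pr(c,P))
v=np.arange(-150,-115,2.);print("block -y edge",[int(a) for a in np.mean([prof(x+0*v,v,72.) for x in(-40,-20,0,20,40)],0)], v[0])
u=np.arange(-90,91,2.);
for y in(34.,44.,54.): print("x-prof y",y,[int(a) for a in prof(u,y+0*u,45.)])
v=np.arange(0,101,2.);print("y-prof",[int(a) for a in np.mean([prof(x+0*v,v,50.) for x in(-20,-10,0,10,20)],0)])
```

```text
knob px [294.71666667 212.41666667] [[ -0.6 -64. ]] 120
red [203 268] [224 270] [[-2.  9.]]
block -y edge [55, 55, 56, 57, 58, 57, 58, 57, 57, 77, 138, 212, 238, 232, 232, 232, 232, 232] -150.0
x-prof y 34.0 [61, 60, 57, 60, 53, 57, 89, 177, 230, 235, 236, 236, 236, 237, 242, 204, 181, 219, 235, 235, 228, 227, 226, 226, 226, 226, 226, 226, 227, 227, 226, 226, 226, 225, 225, 225, 225, 224, 225, 224, 224, 224, 225, 225, 225, 224, 223, 224, 225, 224, 223, 224, 225, 224, 223, 223, 223, 223, 223, 223, 223, 224, 224, 224, 223, 222, 223, 229, 210, 158, 188, 231, 236, 237, 236, 236, 236, 236, 237, 239, 226, 180, 119, 70, 50, 58, 57, 56, 55, 56, 58]
x-prof y 44.0 [58, 59, 59, 61, 55, 54, 70, 158, 232, 234, 237, 236, 235, 236, 243, 216, 175, 208, 234, 235, 225, 223, 224, 224, 224, 224, 224, 224, 225, 225, 224, 223, 223, 224, 223, 223, 224, 224, 224, 223, 222, 223, 223, 223, 222, 222, 222, 221, 221, 222, 222, 222, 222, 221, 221, 222, 222, 222, 223, 222, 221, 220, 221, 220, 220, 220, 219, 221, 219, 171, 178, 226, 232, 235, 235, 235, 236, 236, 236, 243, 215, 156, 95, 57, 52, 56, 56, 56, 57, 55, 55]
x-prof y 54.0 [58, 58, 56, 54, 52, 52, 59, 132, 222, 234, 237, 236, 236, 236, 240, 227, 180, 198, 229, 232, 227, 228, 233, 234, 233, 234, 235, 234, 234, 235, 235, 236, 237, 237, 237, 237, 237, 237, 238, 238, 238, 238, 238, 238, 237, 236, 236, 236, 228, 228, 232, 231, 227, 228, 232, 231, 232, 234, 234, 235, 236, 236, 236, 236, 237, 238, 238, 236, 225, 206, 206, 228, 222, 220, 231, 235, 237, 236, 237, 244, 223, 169, 102, 58, 53, 52, 55, 57, 57, 55, 54]
y-prof [195, 212, 222, 209, 222, 208, 165, 181, 205, 223, 235, 228, 224, 224, 224, 225, 225, 224, 223, 223, 222, 221, 222, 224, 224, 222, 225, 235, 237, 236, 237, 236, 229, 229, 236, 237, 237, 238, 222, 192, 194, 213, 180, 77, 43, 51, 52, 54, 55, 55, 54]
```

The offsets agree: bay centre is at about world (0.556, -0.001). Lowering the lamp there.

```bash
python3 -m crank '[[[0, 0, 0.004, 0, 0, 0.02, 0], [0, 0, 0, 0, 0, 0.02, 0], [0, 0, 0, 0, 0, 0.02, 0], [0, 0, 0, 0, 0, 0.02, 0], [0, 0, 0, 0, 0, 0.015, 0], [0, 0, 0, 0, 0, 0, 0], [0, 0, 0, 0, 0, 0, 0]]]'
python3 go.py .557 -.001 .0651 .066
```

```text
t: 7.78
eef_pos: [0.5585, -0.0003, 0.0792]
tool_rot: [-0.0, 0.999, 0.033, -0.001]
ft_force: [0.3, 0.1, -1.7]
finger_gap: 0.174
grip_force: 44.5
d_tool [-0.0016  0.0006  0.0141] rotvec [-0.0005  0.0016  0.0004] toolx ang 0.0664 q [-0.213  0.3    1.75   0.     1.093  1.291] t 7.78 F [ 0.3  0.1 -1.7] T [-0.068 -0.005 -0.029]
```

```bash
python3 -m crank '[[[0, 0, 0, -0.0015, 0.0005, 0.005, 0], [0, 0, 0, 0, 0, 0.005, 0], [0, 0, 0, 0, 0, 0.002, 0], [0, 0, 0, 0, 0, 0, 0], [0, 0, 0, 0, 0, 0, 0]]]'
python3 go.py .557 -.001 .0651 .066
python3 -m crank '[[[0, 0, 0, 0, 0, 0.001, 0], [0, 0, 0, 0, 0, 0.001, 0], [0, 0, 0, 0, 0, 0, 0]]]'
python3 go.py .557 -.001 .0651 .066
```

```text
t: 8.2
eef_pos: [0.5578, -0.0019, 0.0678]
tool_rot: [0.0, 0.999, 0.032, 0.0]
ft_force: [0.6, 0.2, -2.0]
finger_gap: 0.175
grip_force: 44.5
d_tool [-0.0008 -0.001   0.0027] rotvec [ 0.0001 -0.0004 -0.0012] toolx ang 0.0648 q [-0.216  0.314  1.759  0.     1.068  1.29 ] t 8.2 F [ 0.58  0.21 -2.03] T [0.    0.023 0.029]
t: 8.45
eef_pos: [0.5576, -0.0019, 0.0655]
tool_rot: [0.0, 0.999, 0.032, 0.0]
ft_force: [-0.1, -0.1, -1.4]
finger_gap: 0.176
grip_force: 44.5
d_tool [-0.0006 -0.001   0.0004] rotvec [ 0.     -0.     -0.0012] toolx ang 0.0648 q [-0.216  0.318  1.76  -0.     1.063  1.29 ] t 8.45 F [-0.12 -0.11 -1.45] T [-0.02   0.02  -0.027]
```

Below the lip height with no contact, so it is between the lips. Next, small steps to touch down, then release.

```bash
python3 -m crank '[[[0, 0, 0, 0, 0, 0.0007, 0], [0, 0, 0, 0, 0, 0.0007, 0], [0, 0, 0, 0, 0, 0, 0], [0, 0, 0, 0, 0, 0, 0]]]'
python3 -m crank '[[[0, 0, 0, 0, 0, 0, 0.5], [0, 0, 0, 0, 0, 0, 0.5], [0, 0, 0, 0, 0, 0, 0.5], [0, 0, 0, 0, 0, 0, 0.5], [0, 0, 0, 0, 0, -0.01, 0.5], [0, 0, 0, 0, 0, -0.03, 0.5], [0, 0, 0, 0, 0, -0.04, 0.5], [0, 0, 0, 0, 0, -0.04, 0.5]]]'
python3 go.py .557 -.001 .0651 .066
```

```text
t: 8.78
eef_pos: [0.5578, -0.0021, 0.0651]
tool_rot: [0.0, 0.999, 0.032, 0.0]
ft_force: [-4.1, -0.6, 5.3]
finger_gap: 0.177
grip_force: 45.5
t: 9.45
eef_pos: [0.5567, -0.0016, 0.1852]
tool_rot: [-0.0, 0.999, 0.032, -0.001]
ft_force: [1.5, 0.2, 0.9]
finger_gap: 0.496
grip_force: 0.0
d_tool [ 0.0007 -0.0005  0.1201] rotvec [-0.0007  0.0023 -0.0012] toolx ang 0.0648 q [-0.216  0.166  1.677  0.     1.301  1.29 ] t 9.45 F [1.54 0.2  0.93] T [-0.022 -0.042 -0.008]
```

Run:
```python
from fit import *
c=cam("top"); c["image"]=cv2.imread("pics/top0.png")[...,::-1]; g=c["image"].max(2)
print(g[202:224,284:306])
```

```text
[[230 221 199 230 233 236 238 237 237 237 237 236 237 237 210 206 196 193
  162 125 105 134]
 [227 216 231 236 237 237 237 237 237 238 237 237 237 237 237 237 212 195
  194 169 147 106]
 [227 231 237 237 236 237 238 237 237 237 237 237 237 237 237 237 238 211
  197 193 192 130]
 [231 237 237 237 237 237 237 237 237 228 226 222 221 229 229 236 237 236
  212 192 195 163]
 [236 237 237 237 237 236 237 227 221 151 135 106  97 169 174 234 237 238
  237 211 197 196]
 [236 237 237 237 237 236 223 157  89  73  74  77  76  80  79 213 236 237
  237 237 213 196]
 [237 238 237 238 238 223 123  82  69  62  71  79  79  79  76 105 215 236
  238 237 238 201]
 [237 237 236 237 226 120  79  81  68  65  77  78  79  80  72  80 104 219
  236 238 237 202]
 [237 237 237 236 159  95  83  80  70  61  82  78  79  80  69  78  80 129
  231 237 237 203]
 [237 238 237 236 131  81  81  79  71  65  77  80  81  80  73  78  80  81
  230 237 237 214]
 [238 237 237 236 127  81  80  79  67  68  78  90  82  81  75  78  80  82
  231 237 237 237]
 [237 237 237 237 125  80  82  68  65  75  78 167 100  79  73  80  81  81
  2
[... 246 characters left out ...]
1 190 108  69  78  81  92 214
  235 237 237 237]
 [237 237 237 237 237 164  91  67  64  78 182 158  96  72  81  79 168 233
  237 237 237 238]
 [236 238 238 237 237 215 146  82  63  67 129 111  81  78 107 127 232 237
  237 237 237 229]
 [232 237 238 237 237 237 203 142 128  95  77  77  77 155 190 213 235 237
  237 237 237 204]
 [229 232 236 237 237 237 214 213 212 182 168 169 168 233 238 237 238 237
  237 237 237 205]
 [230 226 234 237 237 237 238 237 237 237 237 237 236 237 238 237 236 237
  237 236 228 197]
 [233 231 229 233 237 238 237 237 237 236 237 237 237 237 237 237 237 237
  237 229 206 194]
 [232 233 230 229 231 234 237 237 237 237 237 237 237 237 237 237 236 237
  228 206 212 221]]
```

```bash
python3 go.py .5631 -.1049 .16 .065
python3 -m crank '[[[0, 0, 0, 0, 0.03, 0, 0.5], [0, 0, 0, 0, 0.035, 0, 0.5], [0, 0, 0, 0, 0.038, 0, 0.5], [0, 0, -0.12, 0, 0, 0, 0.5], [0, 0, -0.12, 0, 0, 0, 0.5], [0, 0, -0.12, 0, 0, 0, 0.5], [0, 0, -0.12, 0, 0, 0, 0.33], [0, 0, -0.12, 0, 0, 0, 0.33]]]'
python3 -m crank '[[[0, 0, -0.12, 0, 0, 0, 0.33], [0, 0, -0.12, 0, 0, 0, 0.33], [0, 0, -0.12, 0, 0, 0, 0.33], [0, 0, -0.12, 0, 0, 0, 0.33], [0, 0, -0.12, 0, 0, 0, 0.33], [0, 0, -0.12, 0, 0, 0, 0.33], [0, 0, -0.12, 0, 0, 0, 0.33], [0, 0, -0.12, 0, 0, 0, 0.33]]]'
python3 -m crank '[[[0, 0, -0.12, 0, 0, 0, 0.33], [0, 0, -0.12, 0, 0, 0, 0.33], [0, 0, -0.12, 0, 0, 0, 0.33], [0, 0, -0.12, 0, 0, 0, 0.33], [0, 0, -0.12, 0, 0, 0, 0.33], [0, 0, -0.12, 0, 0, 0, 0.33], [0, 0, -0.12, 0, 0, 0, 0.33], [0, 0, -0.12, 0, 0, 0, 0.33]]]'
python3 -m crank '[[[0, 0, -0.12, 0, 0, 0, 0.33], [0, 0, -0.12, 0, 0, 0, 0.33], [0, 0, -0.12, 0, 0, 0, 0.33], [0, 0, -0.02, 0, 0, 0, 0.33], [0, 0, 0, 0, 0, 0, 0.33]]]'
python3 go.py .5631 -.1049 .12 2.968
```

```text
d_tool [-0.0061  0.102   0.0357] rotvec [ 0.0035 -0.0122  0.0002] toolx ang 0.0652 q [-0.216  0.157  1.666  0.     1.306  1.29 ] t 9.5 F [ 4.88 -0.38  5.35] T [-0.014 -0.149  0.021]
t: 10.17
eef_pos: [0.5644, -0.1049, 0.1847]
tool_rot: [0.0, 0.944, 0.329, 0.0]
ft_force: [-0.6, 0.2, 0.4]
finger_gap: 0.33
grip_force: 0.0
t: 10.83
eef_pos: [0.5645, -0.1047, 0.1847]
tool_rot: [0.0, 0.686, 0.728, 0.0]
ft_force: [0.2, -0.0, -0.3]
finger_gap: 0.331
grip_force: 0.0
t: 11.5
eef_pos: [0.5645, -0.1047, 0.1847]
tool_rot: [0.0, 0.272, 0.962, -0.0]
ft_force: [0.5, -0.1, -0.0]
finger_gap: 0.331
grip_force: 0.0
t: 11.92
eef_pos: [0.5645, -0.1047, 0.1846]
tool_rot: [0.0, 0.089, 0.996, -0.0]
ft_force: [0.6, 0.0, 1.2]
finger_gap: 0.331
grip_force: 0.0
d_tool [ 0.0013 -0.0005  0.0646] rotvec [-0.0001  0.0006 -0.0051] toolx ang 2.9629 q [-0.39   0.202  1.636  0.     1.302 -1.782] t 11.92 F [0.61 0.02 1.24] T [-0.025  0.013  0.007]
```

```bash
python3 -m crank '[[[0, 0, 0, 0.0013, -0.0005, 0.03, 0.33], [0, 0, 0, 0, 0, 0.03, 0.33], [0, 0, 0, 0, 0, 0.03, 0.33], [0, 0, 0, 0, 0, 0.024, 0.33], [0, 0, 0, 0, 0, 0.005, 0.33], [0, 0, 0, 0, 0, 0, 0.33], [0, 0, 0, 0, 0, 0, 0.33]]]'
python3 go.py .5631 -.1049 .06 2.968
python3 - <<'E'
from fit import *
s=robot.sense()["eef_pos"]; o=[]
M=[.5589,-.0404,.0662]
for n,u,v in(("top",285,212),("side",275,205)):
    c=cam(n); im=cv2.resize(c["image"],None,fx=7,fy=7,interpolation=cv2.INTER_CUBIC)
    a=np.linspace(0,2*np.pi,80)
    for P in(place(np.c_[39*np.cos(a),-65+39*np.sin(a),72+0*a]/1000,M),):
        cv2.polylines(im,[((pr(c,P)+.5)*7-.5).round().astype(np.int32)],True,(255,0,255),1)
    for z in(0,.0205): cv2.circle(im,tuple(((pr(c,s+[0,0,z])[0]+.5)*7-.5).round().astype(int).tolist()),4,(0,255,0),1)
    o.append(im[v*7-280:v*7+280,u*7-195:u*7+195])
cv2.imwrite("pics/well.png",np.hstack(o)[...,::-1])
E
```

```text
t: 12.5
eef_pos: [0.5637, -0.1052, 0.0662]
tool_rot: [0.001, 0.089, 0.996, -0.0]
ft_force: [-0.4, -0.2, 0.6]
finger_gap: 0.33
grip_force: 0.0
d_tool [0.0007 0.0002 0.0062] rotvec [-0.0002  0.0011 -0.0046] toolx ang 2.9634 q [-0.391  0.347  1.72   0.     1.074 -1.784] t 12.5 F [-0.38 -0.17  0.56] T [ 0.001 -0.065 -0.028]
```

View pics/well.png

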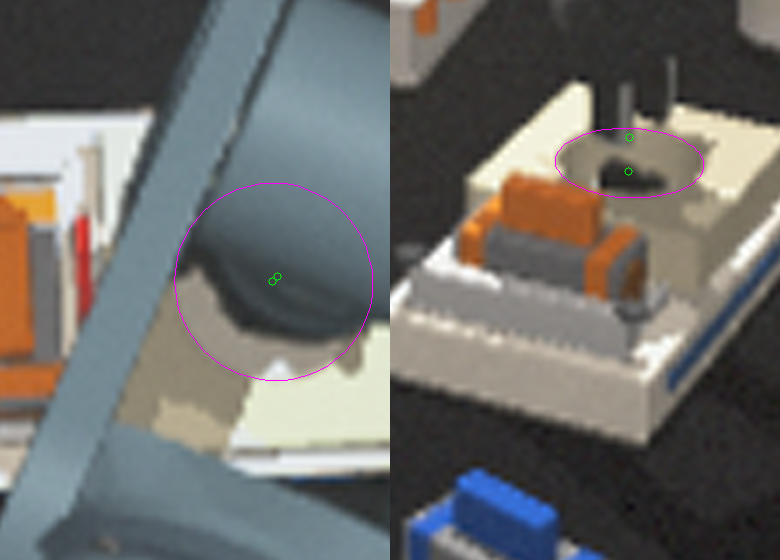

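The lamp stands in the bay. The fingertips are centred above the well at side (625,135), matching the +20 mm tip offset, and the predicted rim fits. Descending into the well.

```bash
python3 -m crank '[[[0, 0, -0.004, 0.0005, 0, 0.01, 0.33], [0, 0, 0, 0, 0, 0.01, 0.33], [0, 0, 0, 0, 0, 0.008, 0.33], [0, 0, 0, 0, 0, 0.005, 0.33], [0, 0, 0, 0, 0, 0, 0.33]]]'
python3 go.py .5631 -.1049 .029 2.968
python3 -m crank '[[[0, 0, 0, 0, 0, 0.003, 0.33], [0, 0, 0, 0, 0, 0, 0.33]]]'
python3 go.py .5631 -.1049 .029 2.968
```

```text
t: 13.02
eef_pos: [0.5611, -0.1043, 0.0302]
tool_rot: [-0.002, 0.086, 0.996, 0.0]
ft_force: [-0.2, 0.6, 0.3]
finger_gap: 0.329
grip_force: 0.0
d_tool [-0.0021 -0.0002  0.0012] rotvec [ 0.0007 -0.0032  0.0006] toolx ang 2.9686 q [-0.392  0.4    1.735 -0.     1.01  -1.79 ] t 13.02 F [-0.23  0.61  0.33] T [-0.    -0.004  0.043]
t: 13.18
eef_pos: [0.5623, -0.1048, 0.0287]
tool_rot: [-0.0, 0.086, 0.996, 0.0]
ft_force: [0.3, 0.4, -1.4]
finger_gap: 0.333
grip_force: 0.0
d_tool [-0.0008  0.     -0.0003] rotvec [ 0.0001 -0.0005  0.0007] toolx ang 2.9687 q [-0.392  0.403  1.735 -0.     1.005 -1.79 ] t 13.18 F [ 0.3   0.37 -1.43] T [-0.041 -0.004 -0.008]
```

```bash
python3 -m crank '[[[0, 0, 0, 0, 0, 0, 0], [0, 0, 0, 0, 0, 0, 0], [0, 0, 0, 0, 0, 0, 0], [0, 0, 0, 0, 0, 0, 0], [0, 0, 0, 0, 0, 0, 0]]]' 90
python3 go.py .5631 -.1049 .029 2.968
```

```text
t: 13.6
eef_pos: [0.5624, -0.1061, 0.0297]
tool_rot: [0.0, 0.086, 0.996, -0.001]
ft_force: [-2.5, -4.6, 0.4]
finger_gap: 0.134
grip_force: 89.5
d_tool [-0.0005  0.0013  0.0007] rotvec [-0.002   0.0002  0.0015] toolx ang 2.9695 q [-0.393  0.401  1.734 -0.002  1.005 -1.79 ] t 13.6 F [-2.54 -4.6   0.38] T [-0.65   0.432  0.225]
```

```bash
python3 -m crank '[[[0, 0, 0, 0, -0.0015, 0, 0], [0, 0, 0, 0, 0, 0, 0]]]'
python3 go.py .5624 -.1066 .029 2.968
python3 -m crank '[[[0, 0, 0.08, 0, 0, 0, 0], [0, 0, 0.08, 0, 0, 0, 0], [0, 0, 0.08, 0, 0, 0, 0], [0, 0, 0.08, 0, 0, 0, 0], [0, 0, 0, 0, 0, 0, 0]]]'
python3 go.py .5624 -.1066 .029 2.968
```

```text
t: 13.77
eef_pos: [0.5624, -0.1062, 0.0297]
tool_rot: [0.0, 0.086, 0.996, 0.0]
ft_force: [-1.6, 0.8, 4.3]
finger_gap: 0.137
grip_force: 89.9
d_tool [-0.0001 -0.0004  0.0007] rotvec [0.0004 0.0004 0.0009] toolx ang 2.9689 q [-3.940e-01  4.010e-01  1.734e+00  1.000e-03  1.006e+00 -1.793e+00] t 13.77 F [-1.58  0.84  4.32] T [0.376 0.194 0.281]
t: 14.18
eef_pos: [0.5626, -0.1058, 0.0296]
tool_rot: [0.0, 0.245, 0.969, 0.0]
ft_force: [-1.1, 3.3, 4.5]
finger_gap: 0.135
grip_force: 90.0
d_tool [-0.0002 -0.0008  0.0006] rotvec [ 0.0007  0.0005 -0.3219] toolx ang 2.6461 q [-3.940e-01  4.010e-01  1.734e+00  1.000e-03  1.005e+00 -1.469e+00] t 14.18 F [-1.11  3.3   4.45] T [ 0.646  0.111 -0.134]
```

```bash
for i in 1 2; do python3 -m crank '[[[0, 0, 0.08, 0, 0, 0, 0], [0, 0, 0.08, 0, 0, 0, 0], [0, 0, 0.08, 0, 0, 0, 0]]]' >/dev/null; python3 go.py .5624 -.1066 .029 2.968; done
python3 -m crank '[[[0, 0, 0, 0, 0, 0, 0], [0, 0, 0, 0, 0, 0, 0]]]'
python3 go.py .5624 -.1066 .029 2.968
```

```text
d_tool [-0.0005 -0.001   0.0006] rotvec [ 1.200e-03  5.000e-04 -5.599e-01] toolx ang 2.4081 q [-3.930e-01  4.010e-01  1.734e+00  1.000e-03  1.005e+00 -1.231e+00] t 14.43 F [0.47 3.64 4.17] T [ 0.87  -0.144  0.322]
d_tool [-0.0007 -0.0012  0.0007] rotvec [ 0.0018  0.0008 -0.8   ] toolx ang 2.168 q [-0.393  0.401  1.734  0.002  1.005 -0.991] t 14.68 F [0.59 4.75 3.05] T [ 0.962 -0.252  0.29 ]
t: 14.85
eef_pos: [0.563, -0.1054, 0.0297]
tool_rot: [0.0, 0.467, 0.884, 0.001]
ft_force: [1.0, 4.5, 3.7]
finger_gap: 0.136
grip_force: 89.9
d_tool [-0.0006 -0.0012  0.0007] rotvec [ 0.002   0.0008 -0.7973] toolx ang 2.1707 q [-0.393  0.401  1.734  0.002  1.005 -0.994] t 14.85 F [0.98 4.46 3.65] T [ 0.974 -0.238 -0.178]
```

```bash
for i in 1 2; do python3 -m crank '[[[0, 0, 0.08, 0, 0, 0, 0], [0, 0, 0.08, 0, 0, 0, 0], [0, 0, 0.08, 0, 0, 0, 0], [0, 0, 0.08, 0, 0, 0, 0]]]' >/dev/null; python3 go.py .5624 -.1066 .029 2.968; done
for i in 1 2 3 4 5 6 ; do python3 -m crank '[[[0, 0, 0.04, 0, 0, 0, 0]]]' >/dev/null; python3 go.py .5624 -.1066 .029 2.968|cut -c30-; done
```

```text
d_tool [-0.001  -0.0013  0.0007] rotvec [ 2.6000e-03  1.1000e-03 -1.1199e+00] toolx ang 1.8481 q [-0.393  0.402  1.734  0.002  1.004 -0.671] t 15.18 F [2.51 5.3  3.1 ] T [ 1.087 -0.591  0.361]
d_tool [-0.0014 -0.0014  0.0007] rotvec [ 0.0036  0.0015 -1.4399] toolx ang 1.5281 q [-0.393  0.402  1.734  0.003  1.003 -0.351] t 15.52 F [4.73 6.48 0.5 ] T [ 1.115 -0.845  0.358]
07] rotvec [ 3.70e-03  1.40e-03 -1.48e+00] toolx ang 1.488 q [-0.393  0.402  1.734  0.003  1.003 -0.311] t 15.6 F [5.13 7.08 0.71] T [ 1.098 -0.879  0.292]
07] rotvec [ 3.8000e-03  1.5000e-03 -1.5182e+00] toolx ang 1.4498 q [-0.393  0.402  1.734  0.003  1.003 -0.273] t 15.68 F [4.73 6.73 0.62] T [ 1.053 -0.995  0.278]
07] rotvec [ 4.0000e-03  1.5000e-03 -1.5579e+00] toolx ang 1.4101 q [-0.393  0.402  1.734  0.003  1.003 -0.233] t 15.77 F [4.27 6.37 0.29] T [ 1.031 -0.961  0.35 ]
07] rotvec [ 0.0041  0.0016 -1.5979] toolx ang 1.3701 q [-0.393  0.402  1.734  0.003  1.003 -0.193] t 15.85 F [ 5.53  6.72 -0.24] T [ 0.995 -0.952  0.328]
07] rotvec [ 4.2000e-03  1.6000e-03 -1.6379e+00] toolx ang 1.3301 q [-0.393  0.402  1.733  0.003  1.003 -0.153] t 15.93 F [ 4.5   6.73 -0.22] T [ 1.029 -1.094  0.307]
07] rotvec [ 4.400e-03  1.600e-03 -1.678e+00] toolx ang 1.29 q [-0.393  0.402  1.733  0.003  1.003 -0.113] t 16.02 F [ 4.03  6.85 -0.91] T [ 1.073 -1.04   0.35 ]
```

```bash
f(){ python3 go.py .5624 -.1066 .029 2.968|sed 's/.*toolx/a/;s/q.*t 1/t 1/'; }
python3 -m crank '[[[0, 0, 0.02, 0.001, 0.0003, 0, 0], [0, 0, 0.02, 0.001, 0.0003, 0, 0]]]' >/dev/null; f
python3 -m crank '[[[0, 0, 0.04, 0, 0, 0, 0]]]' >/dev/null; f
python3 -m crank '[[[0, 0, 0.04, 0, 0, 0, 0]]]' >/dev/null; f
python3 -m crank '[[[0, 0, 0.04, 0, 0, 0, 0]]]' >/dev/null; f
python3 -m crank '[[[0, 0, 0.04, 0, 0, 0, 0]]]' >/dev/null; f
python3 -m crank '[[[0, 0, 0.04, 0, 0, 0, 0]]]' >/dev/null; f
python3 -m crank '[[[0, 0, 0.04, 0, 0, 0, 0]]]' >/dev/null; f
```

```text
a ang 1.2507 t 16.18 F [-0.17 -3.    2.37] T [-0.616 -0.148  0.237]
a ang 1.21 t 16.27 F [ 2.38 -1.09  1.81] T [-0.145 -0.505  0.286]
a ang 1.1687 t 16.35 F [3.06 0.29 1.1 ] T [-0.128 -0.48   0.272]
a ang 1.1285 t 16.43 F [ 2.83 -0.56  2.02] T [-0.132 -0.597  0.267]
a ang 1.0884 t 16.52 F [ 2.91 -0.12  1.43] T [-0.13  -0.559  0.356]
a ang 1.0484 t 16.6 F [ 3.73 -0.92  0.51] T [-0.142 -0.623  0.282]
a ang 1.0084 t 16.68 F [2.6  0.36 0.3 ] T [-0.129 -0.633  0.235]
```

```bash
f(){ python3 go.py .5624 -.1066 .029 2.968|sed 's/.*toolx/a/;s/q.*t 1/t 1/'; }
for i in 1 2 3 4; do python3 -m crank '[[[0, 0, 0.04, 0, 0, 0, 0]]]' >/dev/null; f; done
```

```text
a ang 0.9684 t 16.77 F [ 2.8  -1.26  0.65] T [-0.142 -0.6    0.314]
a ang 0.9284 t 16.85 F [ 3.04 -1.04  0.33] T [-0.189 -0.663  0.289]
a ang 0.8884 t 16.93 F [ 3.9  -1.42 -0.86] T [-0.198 -0.644  0.331]
a ang 0.8485 t 17.02 F [ 3.77 -1.14 -1.74] T [-0.289 -0.754  0.311]
```

```bash
f(){ python3 go.py .5624 -.1066 .029 2.968|sed 's/.*toolx/a/;s/q.*t 1/t 1/'; }
for i in 1 2 3 ; do python3 -m crank '[[[0, 0, 0.04, 0, 0, 0, 0]]]' >/dev/null; f; done
```

```text
a ang 0.8084 t 17.1 F [ 3.93 -2.14 -0.13] T [-0.248 -0.734  0.306]
a ang 0.7684 t 17.18 F [ 3.41 -1.7   0.06] T [-0.275 -0.749  0.331]
a ang 0.7284 t 17.27 F [ 5.3  -2.03 -0.81] T [-0.296 -0.74   0.278]
```

```bash
f(){ python3 go.py .5624 -.1066 .029 2.968|sed 's/.*toolx/a/;s/q.*t 1/t 1/'; }
for i in 1 2 3 ; do python3 -m crank '[[[0, 0, 0.04, 0, 0, 0, 0]]]' >/dev/null; f; done
```

```text
a ang 0.6884 t 17.35 F [ 3.28 -1.24 -1.15] T [-0.344 -0.763  0.28 ]
a ang 0.6484 t 17.43 F [ 4.55 -1.42 -1.42] T [-0.399 -0.758  0.343]
a ang 0.6085 t 17.52 F [ 5.46 -1.4  -0.73] T [-0.429 -0.795  0.337]
```

```bash
f(){ python3 go.py .5624 -.1066 .029 2.968|sed 's/.*toolx/a/;s/q.*t 1/t 1/'; }
for i in 1 2 ; do python3 -m crank '[[[0, 0, 0.04, 0, 0, 0, 0]]]' >/dev/null; f; done
```

```text
a ang 0.5685 t 17.6 F [ 4.16 -2.84 -1.9 ] T [-0.429 -0.807  0.354]
a ang 0.5285 t 17.68 F [ 4.12 -1.76 -2.35] T [-0.42  -0.792  0.404]
```

```bash
f(){ python3 go.py .5624 -.1066 .029 2.968|sed 's/.*toolx/a/;s/q.*t 1/t 1/'; }
for i in 1 2 ; do python3 -m crank '[[[0, 0, 0.03, 0, 0, 0, 0]]]' >/dev/null; f; done
```

```text
a ang 0.4986 t 17.77 F [ 4.95 -2.57 -1.48] T [-0.468 -0.818  0.431]
a ang 0.4691 t 17.85 F [ 5.84 -2.01 -1.45] T [-0.511 -0.832  0.419]
```

```bash
f(){ python3 go.py .5624 -.1066 .029 2.968|sed 's/.*toolx/a/;s/q.*t 1/t 1/'; }
python3 -m crank '[[[0, 0, 0.02, 0, 0, 0, 0]]]' >/dev/null; f
python3 -m crank '[[[0, 0, 0, 0, 0, 0, 0.33], [0, 0, 0, 0, 0, 0, 0.33], [0, 0, 0, 0, 0, 0, 0.33], [0, 0, 0, 0, 0, 0, 0.33], [0, 0, 0, 0, 0, 0, 0.33]]]'; f
python3 -m crank '[[[0, 0, 0, 0, 0, -0.01, 0.33], [0, 0, 0, 0, 0, -0.02, 0.33], [0, 0, 0, 0, 0, -0.03, 0.33], [0, 0, 0, 0, 0, -0.03, 0.33], [0, 0, 0, 0, 0, -0.04, 0.33], [0, 0, 0, 0, 0, -0.04, 0.33], [0, 0, 0, 0, 0, 0, 0.33]]]' ; f
```

```text
a ang 0.4492 t 17.93 F [ 5.56 -2.05 -1.85] T [-0.559 -0.821  0.415]
t: 18.35
eef_pos: [0.563, -0.1045, 0.029]
tool_rot: [-0.0, 0.975, 0.223, -0.0]
ft_force: [0.3, 0.8, 0.6]
finger_gap: 0.332
grip_force: 0.0
a ang 0.4491 t 18.35 F [0.28 0.83 0.62] T [ 0.038 -0.02   0.013]
t: 18.93
eef_pos: [0.5681, -0.1063, 0.2096]
tool_rot: [0.004, 0.975, 0.223, 0.006]
ft_force: [1.2, -0.9, 1.5]
finger_gap: 0.332
grip_force: 0.0
a ang 0.4493 t 18.93 F [ 1.24 -0.91  1.45] T [-0.031 -0.061 -0.003]
```

```bash
python3 go.py .4 -.35 .25 .449
python3 -m crank '[[[0, 0, 0, -0.032, 0.02, -0.015, 0.33], [0, 0, 0, -0.032, 0.02, -0.015, 0.33], [0, 0, 0, -0.032, 0.02, -0.01, 0.33], [0, 0, 0, -0.032, 0.02, 0, 0.33], [0, 0, 0, -0.032, 0.02, 0, 0.33], [0, 0, 0, -0.032, 0.02, 0, 0.33], [0, 0, 0, -0.032, 0.02, 0, 0.33], [0, 0, 0, -0.032, 0.02, 0, 0.33]]]' | sed -n 2p
python3 - <<'E'
from fit import *
o=[]
for n,u,v in(("top",280,213),("side",275,205)):
    c=cam(n); cv2.imwrite(f"pics/{n}_end.png",c["image"][...,::-1]); o.append(cv2.resize(c["image"][v-40:v+40,u-50:u+50],(390,312),interpolation=cv2.INTER_CUBIC))
    if n=="top": print(c["image"].max(2)[202:224,284:306])
cv2.imwrite("pics/end.png",np.hstack(o)[...,::-1])
E
```

```text
d_tool [-0.2568  0.147  -0.0414] rotvec [ 0.0115 -0.0103  0.0003] toolx ang 0.4493 q [-0.39   0.177  1.614  0.     1.335  0.731] t 18.93 F [ 1.24 -0.91  1.45] T [-0.031 -0.061 -0.003]
eef_pos: [0.4009, -0.3611, 0.24]
[[231 220 197 229 232 236 237 237 237 236 237 237 237 238 211 204 194 191
  161 123 104 133]
 [227 217 230 236 237 236 237 237 237 237 237 237 236 237 237 237 212 193
  193 169 145 104]
 [227 231 236 237 237 237 237 237 237 237 237 237 237 236 237 236 237 213
  193 192 193 129]
 [232 237 237 237 237 238 237 237 237 227 225 221 229 230 236 237 236 237
  212 195 193 162]
 [236 237 237 237 237 236 237 226 221 163 140  97 170 176 222 235 237 237
  237 213 197 194]
 [236 237 237 237 237 237 223 147 100 188 129  80  75  83 134 213 235 237
  237 237 213 197]
 [237 238 236 237 237 222 115  70  74 217 174  96  70  76  79  79 214 236
  237 237 237 202]
 [237 237 237 237 226 113  62  61  75 135 191 130  81  71  80  79 104 217
  236 237 237 203]
 [237 237 237 237 160  83  64  58  70  78 218 167  93  68  78  79  79 142
  232 237 237 203]
 [237 238 237 237 133  82  69  61  63  76 135 
[... 463 characters left out ...]
1  72  78  79  81  76  82 178
  234 236 236 237]
 [236 237 237 237 237 187  97  81  72  66  64  61  76  80  75  70 135 231
  237 237 237 237]
 [235 237 237 237 237 237 180 103  78  73  65  61  71  73 101 149 209 235
  237 237 236 228]
 [232 236 236 238 236 237 237 183 119 103  82  76  76 153 192 231 236 237
  237 236 237 203]
 [229 232 236 237 237 237 237 237 198 179 168 171 167 232 237 237 237 237
  237 237 237 203]
 [230 227 233 237 237 237 236 237 237 237 236 238 238 237 237 237 236 237
  237 237 228 198]
 [232 230 228 232 236 237 237 237 237 237 238 237 236 238 237 237 237 237
  237 229 204 194]
 [232 232 230 229 231 234 237 237 237 237 237 237 237 237 237 237 237 237
  229 206 213 221]]
```

View pics/end.png

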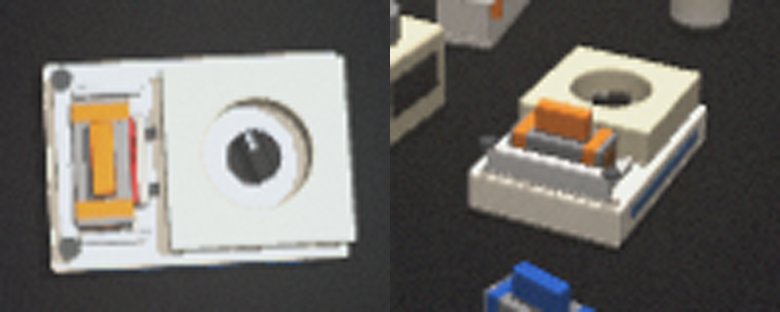

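The lamp is flush against the rail with the red pad on it (top crop (105,160)). The white line has turned about 2.6 rad, matching the tool's 2.52, so the grip did not slip. The torque ramp puts the clamp force at about 23 N, so I'm handing in.

```bash
python3 -m crank '[[[0, 0, 0, 0, 0, 0, 0.33], [0, 0, 0, 0, 0, 0, 0.33]]]' | head -2; python3 -c "
from rig import robot; print(robot.close_job())"
```

```text
t: 19.87
eef_pos: [0.4023, -0.3593, 0.2394]
the job is handed in; nothing more can be done
None
```

I handed in the job at about 20 s: the orange lamp is in the bay, flush against the rail, with clamp force estimated from the torque rise at about 23 N (not measured directly), and the hand-in returned no verdict.

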